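Put the socket case away and latch the bench locker

TASK

Put the long black socket case into the small steel bench locker, then push the locker's door shut until its sprung tongue snaps behind the keeper pin and the door stays latched by itself. Press firmly but do not ram the locker or its door, and leave the short case, spray can, spanner and cover plate where they are.

Things in the scene. Friction and masses are not known exactly. Their poses are not given: they have to be found in the camera images.
- locker: Grey steel bench locker with barred roof and back, fixed to the bench, about 250 x 220 x 190 mm high. Origin: middle of its front mouth at bench level; x points into the locker, y to the left seen from the robot, z up. Robot pressing harder than 60 N on the locker or its door damages them.
- bay_mouth (a point): Middle of the mouth's lower edge, on top of the 8 mm floor plate (locker 0, 0, 8 mm). Mouth 150 mm wide (y -75 to +75), 164 mm high (z 8 to 172); bay 200 mm deep, flat-floored and empty. Same axes as the locker.
- eave_edge (a point): Middle of the roof's lower front edge (locker -35, 0, 180 mm). The 10 mm thick barred roof overhangs the mouth by 35 mm, from y -132 to +92, so the shut door cannot be reached with an upright tool: tilt it 35 to 50 degrees, fingers pointing forward and down.
- right_jamb (a point): Point on the right jamb's front face (locker 0, -82, 90 mm). In front of it stands the upright steel keeper pin (a free-turning roller), 8 mm diameter, z 60 to 120, its axis 21 to 26 mm towards the robot (differs from start to start), held by two 8 mm thick brackets at z 60 and 120, y -76 to -100, reaching some 30 mm out.
- door (a joint): Angle of the flat steel door, rad: 0 shut on its hard stop, growing as the free edge swings towards the robot, at most 2.1; starts 1.5 to 2.0. Hung on its left edge, 155 mm wide, 156 high (locker z 12 to 168), 16 thick, 0.5 kg; stays where it is left. Below about 0.11 a rubber bumper pushes it open with 1 to 2 N unless latched. Reaching the stop at 0 is harmless.
- door_hinge (a point): Point on the door's upright hinge axis (locker 0, +80, 90 mm), at the back left edge of the door. Its axes turn with the door: -y runs along the door from hinge to free edge, -x points out of the outer face, which lies 16 mm from the axis.
- door_push (a point): Middle height of the door's outer face, 105 mm from the hinge axis and 50 mm from the free edge: a good place to push (nearer the edge a wide gripper meets the keeper's brackets). Same axes as door_hinge.
- tongue (a joint): How far the sprung brass tongue (24 mm tall, mid-height, sticking 11 mm out of the door's free edge) is pressed in, m: 0 out, 0.0115 in. Spring 5.6 to 10 N. It meets the keeper pin at 0.1 to 0.13 rad of door, rides over it with 10 to 15 N at the push point and snaps out behind it at 0.01 to 0.045 rad. Latched: door nearly shut and tongue out.
- long_case: Black socket case, closed rectangular box 160 mm long (its x), 50 mm wide (y), 45 mm high, 0.3 to 0.6 kg, lying on the bench to the robot's right with its x axis turned 3 to 35 degrees clockwise from the robot's forward direction. Origin: centre of its underside. Fits into the bay lengthwise, either end first.
- short_case: The same make of case, but 95 mm long, 50 mm wide, 45 mm high. Origin: centre of its underside. Lies next to the long case; either may be the nearer to the locker. Leave it.
- spray_can: Upright bare-metal spray can, 60 mm diameter, 170 mm tall; origin at the centre of its base. Stands to the right of the locker. Leave it.
- spanner: Steel spanner, 180 mm long (x), 38 mm wide, flat on the bench; origin under its middle. Leave it.
- cover_plate: Dark steel cover plate with four holes, 130 x 90 x 12 mm, flat on the bench left of the locker; origin under its middle. Leave it.
Not all that is in view belongs to the job. What is shaped like the long_case but brown or green is not meant.

How it is judged:
By the outcome, as a careful person would: the job done as asked, in the order asked, and still so for the second after the job is handed in, with the robot touching nothing.
It also fails if it takes over 72 s, if anything falls off the work surface, if the arm or the gripper's body presses on something with over 40 N, if the wrist force passes 120 N, or if a joint passes its speed limit or range.

ROBOT

A 6-joint arm with a two-finger parallel gripper is mounted at the origin on the work surface. World frame = base frame: x ahead of the robot, y to its left, z up, the work surface at z = 0. Lengths are in m, angles in rad, forces in N, time in s.
With the tool pointing down it reaches from about 0.3 to 0.775 m from the base axis. Payload 14.6 kg.
Tool frame: the origin (TCP) lies midway between the tips of the shut fingers; the grasp point (between the pads) lies 19 mm behind it; z points along the fingers, y is the line along which they close (so a half turn about z gives the same grasp; the last joint's range is limited). The gripper opens to 94 mm and grips with 3 to 60 N. Pads are 16 mm wide; open, the fingers measure 119 mm over their backs; the gripper's body (75 mm by 177 mm) begins 78 mm behind the grasp point.
Start: joints at [1.068, 0.3, 1.521, -0, 1.321, -0.067], TCP at [0.232, 0.499, 0.205] pointing down, gripper open.
Joint ranges: [-3.03, 3.03], [-0.79, 2.21], [0.23, 2.52], [-1.04, 4.18], [0, 3.07], [-2.55, 2.55]. Speed limits (rad/s): [2.22, 2.22, 2.57, 3.14, 3.14, 3.14].

INTERFACE

Orientations are given as [roll, pitch, yaw] about the fixed x, y, z axes, in that order (R = Rz(yaw) Ry(pitch) Rx(roll)).
In Python, from station import * gives the robot as it stands.
- The arm moves only by the tool send_rows, never from a script. Its argument "targets" is a list of rows, each an object of numbers: "x", "y", "z": the shift along the world's x, y, z in units of 0.2 m (1.0 is 0.2 m); "spin": the turn about the world's z in units of pi/2 rad (1.0 is pi/2 rad); "claw": the finger opening in mm, from 0 to 94. A call has 1 to 20 rows; each row shifts and turns the commanded pose from where the row before left it; what a row does not reach is not made up. A row lasts 1/10 s, in which the tool goes at most 50 mm and 8.59 degrees, less where a joint would pass 70% of its speed; a pose out of reach is approached as far as the arm can. A call with a number of a shift or a turn outside -1 to 1 is refused whole. A call with a gripper value outside its range is refused whole. The fingers move at their own pace and stop on an object; "force" is the grip in N (left out, the last holds). Time passes only in rows, so rows that do not move let the fingers close. It gives the time, the measured TCP pose, the force, the opening and the grip force at its end, in the units of the state.
- get_obs(): the state, without advancing time (a new reading comes with each control period).
- camera(name): name is "scene" or "top"; returns the picture (420x560x3 uint8, blue, green, red); there is no depth.
- camera_model(name): a dict with "fovy" (degrees; the focal length in pixels is half the picture's height over the tangent of half this angle, whatever the lens; pixels are square), "cx", "cy" (the principal point, pixels), "T" (4x4, takes a point from camera to world coordinates). Camera axes: x right, y down, z forward; pixel columns grow to the right and rows downward; lengths in m; the calibration is good to about 2 mm. A picture is of the moment at which its call begins. camera_model takes no time and is no camera call.
- hand_in(): hands the job in; it is judged then, once.
The state is a dict: "time_s": time; "qpos": joint angles; "joint_vel": joint speeds; "tau": joint torques, N m; "ee_pos": TCP position; "eef_rot": TCP orientation; "force": force on the tool from outside, world axes, zero at the start; "moment": the same for the moment, N m; "grip_width": finger opening in m; "grip_force": force on a finger pad.
Only numpy, scipy, OpenCV 4.12 (cv2) and the standard library are available. Lean on these libraries where they do the work, as an engineer would, in place of code of your own. Each camera call takes 0.05 s, during which the arm holds its last target. There are 200 camera calls.

## Working session

There is one attempt and no reset: what is moved stays moved. The work goes in short steps, Python scripts to look and compute and a tool call to move; the robot and the scene stay as the last step left them, time stands still between calls to the robot, and variables do not carry over. Pictures are saved under pics/ and viewed, at most 13 in all, crops included, and the job is handed in when it is done.

Besides the shell and the picture viewer there is one more tool, called after ">>>" in YAML: its name, and indented under it one key for each argument. send_rows: Moves the arm, as the interface text tells. Its arguments: {"type":"object","properties":{"targets":{"type":"array"},"force":{"type":"number"}},"required":["targets"]}

```bash
ls; mkdir -p pics; python3 - <<'E'
from station import *
import cv2
for n in("scene","top"):
    cv2.imwrite(f"pics/{n}0.png",camera(n)); m=camera_model(n); print(n,m)
o=get_obs(); print(o)
E
```

```text
pics
scene {'fovy': 43.55666335774731, 'cx': 280.60886779030983, 'cy': 212.711750883964, 'T': array([[ 0.95764967,  0.24609314, -0.14948334,  0.68981514],
       [ 0.28769654, -0.83896926,  0.46191047, -0.8785513 ],
       [-0.01173893, -0.48535425, -0.87423878,  1.49856402],
       [ 0.        ,  0.        ,  0.        ,  1.        ]])}
top {'fovy': 50.34412134653919, 'cx': 278.20263527625815, 'cy': 216.82328585738676, 'T': array([[-0.01607591, -0.98218448,  0.18723039,  0.18386346],
       [-0.99984645,  0.01709724,  0.00384126, -0.14874332],
       [-0.00697395, -0.18713989, -0.98230852,  1.56258684],
       [ 0.        ,  0.        ,  0.        ,  1.        ]])}
{'time_s': 0.1, 'qpos': array([ 1.06842950e+00,  3.00427381e-01,  1.52148194e+00, -4.84083760e-06,
        1.32071574e+00, -6.66223488e-02]), 'joint_vel': array([-0.00014908, -0.00162539, -0.00175566,  0.0007982 , -0.00262318,
        0.00072608]), 'tau': array([ 1.86345904e-03, -5.32639396e+01, -3.53285766e+01,  7.09154550e-02,
        2.34928261e-02, -1.79582241e-05]), 'ee_pos': array([0.23205331, 0.49840114, 0.20495225]), 'eef_rot': array([-3.14056222e+00, -6.40523603e-05,  2.70584935e+00]), 'force': array([ 0.54897384,  0.1721765 , -0.67307776]), 'moment': array([ 0.0029166 , -0.01193311, -0.04833192]), 'grip_force': 0.0, 'grip_width': 0.09422600613937043}
```

View pics/scene0.png

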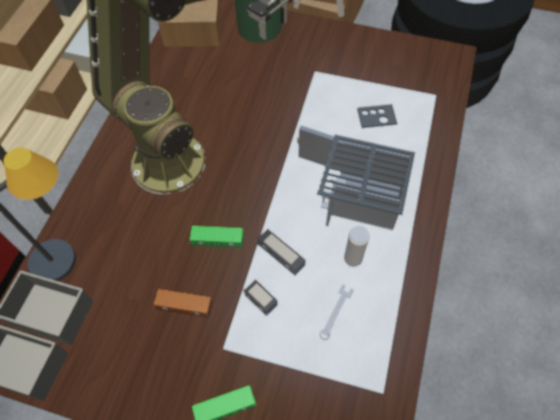

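View pics/top0.png

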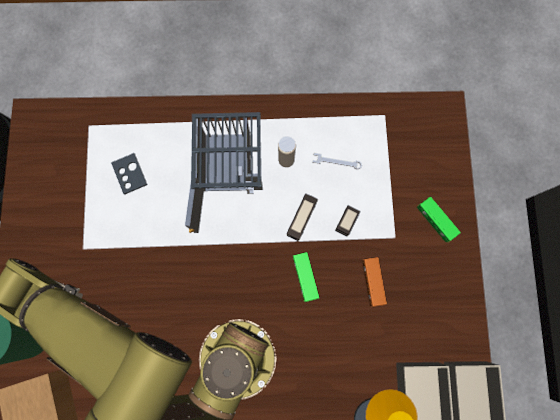

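The interface has no tilt, only spin, so the eave blocks an upright tool from pushing the case fully in or the door shut. I may need a pusher held in the gripper, and the decoy boxes aren't on the leave-alone list. I'll look closer first.

Candidates for long_case in the top view:
- **Black with pale lid, (302,217):** the long one.
- **Black, (347,220):** the short case.
- **Green, (306,277) and (439,219):** decoys.
- **Orange-brown, (375,282):** decoy.

My choice is (302,217).

```bash
python3 - <<'E'
import cv2,numpy as np
t=cv2.imread("pics/top0.png"); s=cv2.imread("pics/scene0.png")
a=cv2.resize(t[105:310,180:390],None,fx=2.9,fy=2.9,interpolation=cv2.INTER_CUBIC)
cv2.imwrite("pics/crop_t.png",a)
b=cv2.resize(s[110:320,180:420],None,fx=2.8,fy=2.8,interpolation=cv2.INTER_CUBIC)
cv2.imwrite("pics/crop_s.png",b)
E
```

```text
(no output)
```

View pics/crop_t.png

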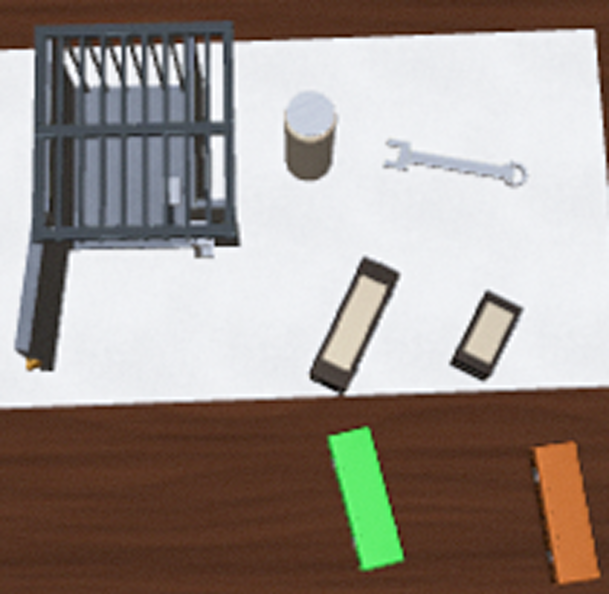

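View pics/crop_s.png

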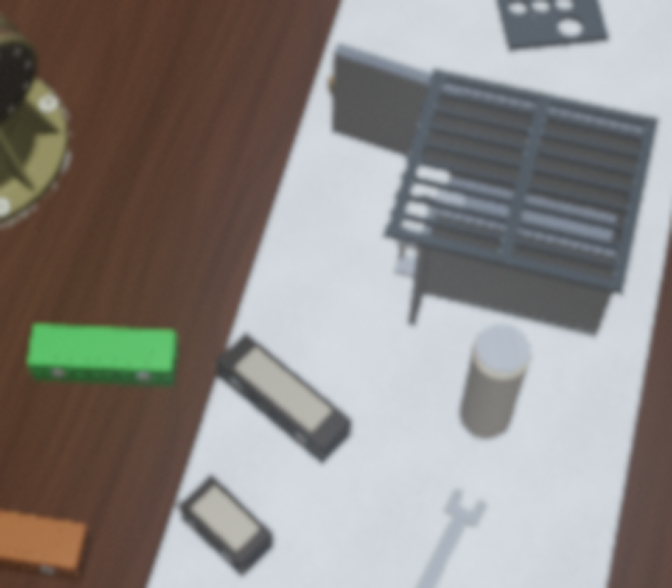

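The top crop confirms the choice. The long black case is at crop (355,325), full picture (302,217), and the short case is beside it at (347,220). The door stands open to the left with its brass tongue at crop (32,362). The green box at (306,277) is free and close by.

```bash
cat > h.py <<'E'
from station import *
import cv2,numpy as np
def ray(n,uv,z):
    m=camera_model(n); f=210/np.tan(np.radians(m["fovy"])/2)
    uv=np.atleast_2d(uv).astype(float)
    d=np.c_[(uv[:,0]-m["cx"])/f,(uv[:,1]-m["cy"])/f,np.ones(len(uv))]@m["T"][:3,:3].T
    o=m["T"][:3,3]; return (o+d*((z-o[2])/d[:,2])[:,None])[:,:2]
def rect(n,mask,z,xy=None):
    "largest blob (or the one nearest xy) as a rectangle on plane z: centre, size, yaw of its long side"
    cs=[c for c in cv2.findContours(mask,cv2.RETR_EXTERNAL,cv2.CHAIN_APPROX_NONE)[0] if cv2.contourArea(c)>60]
    out=[]
    for c in cs:
        (p,s,a)=cv2.minAreaRect((ray(n,c[:,0],z)*1000).astype(np.float32))
        if s[0]<s[1]: s=s[::-1];a+=90
        out.append((np.round(p),np.round(s),round((a+90)%180-90,1)))
    return out
E
python3 - <<'E'
from h import *
T=lambda p:(np.array(p)/2.9+[180,105]); S=lambda p:(np.array(p)/2.8+[180,110])
r=ray("top",T([(36,25),(232,22),(238,238),(33,240)]),.19); print("roof top",r*1000)
r2=ray("scene",S([(436,73),(656,122),(620,288),(386,236)]),.19); print("roof scene",r2*1000)
print("door hinge/free outer top",ray("top",T([(30,240),(68,242),(18,352),(48,368)]),.168)*1000)
print("door scene", ray("scene",S([(338,47),(334,55),(432,78)]),.168)*1000)
print("can",ray("top",T([(310,113)]),.17),ray("scene",S([(502,352)]),.17))
for n in("top","scene"):
    im=cv2.imread(f"pics/{n}0.png"); h=cv2.cvtColor(im,cv2.COLOR_BGR2HSV)
    print(n,"green",rect(n,cv2.inRange(h,(50,140,170 if n=="top" else 130),(75,255,255)),.045))
    print(n,"brown",rect(n,cv2.inRange(h,(5,130,130),(15,255,255)),.045))
    roi=np.zeros(h.shape[:2],np.uint8)
    if n=="top": roi[190:242,285:365]=255
    else: roi[230:315,240:306]=255
    print(n,"label",rect(n,cv2.inRange(h,(8,22,90),(35,130,255))&roi,.045))
    print(n,"black",rect(n,cv2.inRange(h,(0,0,0),(180,255,90))&roi,.045))
E
```

```text
roof top [[794.4690964  132.07435499]
 [793.83397856 -89.38086181]
 [542.31915991 -93.81192997]
 [544.07599276 130.37748079]]
roof scene [[551.64690201 120.5626635 ]
 [795.4108076  122.78235985]
 [795.31815811 -91.07550362]
 [552.18786886 -98.17717899]]
door hinge/free outer top [[549.90920229 138.18821065]
 [546.86346866  95.89350817]
 [423.92607029 148.69804548]
 [405.66997947 115.55643189]]
door scene [[433.71653827 142.05740505]
 [432.44354244 129.81535533]
 [546.69030302 129.32889396]]
can [[ 0.6915869  -0.17566083]] [[ 0.69667517 -0.18518739]]
top green [(array([ 268., -232.]), array([157.,  49.]), 13.3), (array([ 460., -700.]), array([158.,  48.]), 35.8)]
top brown [(array([ 247., -464.]), array([159.,  48.]), 7.0)]
top label [(array([ 460., -383.]), array([70., 37.]), -28.3), (array([ 474., -226.]), array([117.,  42.]), -25.7)]
top black [(array([ 456., -381.]), array([98., 46.]), -28.3), (array([ 471., -223.]), array([164.,  47.]), -25.9)]
scene green []
scene brown [(array([ 250., -470.]), array([158.,  48.]), 7.2)]
scene label [(array([ 388., -288.]), array([197.,  51.]), -82.0)]
scene black [(array([ 446., -245.]), array([123.,  52.]), -46.8)]
```

Both views agree to about 1 cm. The locker mouth is near (0.580, 0.037) with yaw about 0. The long case is at (0.473, -0.224), yaw -25.8°. The green box is at (0.268, -0.232), yaw 13.3°.

I'll grip the case 40 mm behind its middle, so first I move above that point.

>>> send_rows:
  targets:
    - {"x":0.064,"y":-0.22,"claw":94}
    - {"x":0.064,"y":-0.22}
    - {"x":0.064,"y":-0.22}
    - {"x":0.064,"y":-0.22}
    - {"x":0.064,"y":-0.22}
    - {"x":0.064,"y":-0.22}
    - {"x":0.064,"y":-0.22}
    - {"x":0.064,"y":-0.22}
    - {"x":0.064,"y":-0.22}
    - {"x":0.064,"y":-0.22}
    - {"x":0.064,"y":-0.22}
    - {"x":0.064,"y":-0.22}
    - {"x":0.064,"y":-0.22}
    - {"x":0.064,"y":-0.22}
    - {"x":0.064,"y":-0.22}
    - {"x":0.064,"y":-0.22}
    - {}
    - {}
  force: 50

```text
schema error: expected keys x, y, z, spin, claw
```

>>> send_rows:
  targets:
    - {"x":0.064,"y":-0.22,"z":0,"spin":0,"claw":94}
    - {"x":0.064,"y":-0.22,"z":0,"spin":0,"claw":94}
    - {"x":0.064,"y":-0.22,"z":0,"spin":0,"claw":94}
    - {"x":0.064,"y":-0.22,"z":0,"spin":0,"claw":94}
    - {"x":0.064,"y":-0.22,"z":0,"spin":0,"claw":94}
    - {"x":0.064,"y":-0.22,"z":0,"spin":0,"claw":94}
    - {"x":0.064,"y":-0.22,"z":0,"spin":0,"claw":94}
    - {"x":0.064,"y":-0.22,"z":0,"spin":0,"claw":94}
    - {"x":0.064,"y":-0.22,"z":0,"spin":0,"claw":94}
    - {"x":0.064,"y":-0.22,"z":0,"spin":0,"claw":94}
    - {"x":0.064,"y":-0.22,"z":0,"spin":0,"claw":94}
    - {"x":0.064,"y":-0.22,"z":0,"spin":0,"claw":94}
    - {"x":0.064,"y":-0.22,"z":0,"spin":0,"claw":94}
    - {"x":0.064,"y":-0.22,"z":0,"spin":0,"claw":94}
    - {"x":0.064,"y":-0.22,"z":0,"spin":0,"claw":94}
    - {"x":0.064,"y":-0.22,"z":0,"spin":0,"claw":94}
    - {"x":0,"y":0,"z":0,"spin":0,"claw":94}
    - {"x":0,"y":0,"z":0,"spin":0,"claw":94}
  force: 50

```text
time_s: 1.9
ee_pos: [0.4366, -0.2057, 0.2048]
eef_rot: [3.141, -0.002, 2.704]
force: [-0.3, 0.1, 0.5]
grip_width: 0.094
grip_force: 0.0
```

>>> send_rows:
  targets:
    - {"x":0,"y":0,"z":-0.22,"spin":0,"claw":94}
    - {"x":0,"y":0,"z":-0.22,"spin":0,"claw":94}
    - {"x":0,"y":0,"z":-0.22,"spin":0,"claw":94}
    - {"x":0,"y":0,"z":-0.2,"spin":0,"claw":94}
    - {"x":0,"y":0,"z":-0.12,"spin":0,"claw":94}
    - {"x":0,"y":0,"z":0,"spin":0,"claw":94}
    - {"x":0,"y":0,"z":0,"spin":0,"claw":40}
    - {"x":0,"y":0,"z":0,"spin":0,"claw":40}
    - {"x":0,"y":0,"z":0,"spin":0,"claw":40}
    - {"x":0,"y":0,"z":0,"spin":0,"claw":40}
    - {"x":0,"y":0,"z":0,"spin":0,"claw":40}
    - {"x":0,"y":0,"z":0,"spin":0,"claw":40}
    - {"x":0,"y":0,"z":0,"spin":0,"claw":40}
    - {"x":0,"y":0,"z":0,"spin":0,"claw":40}
  force: 55

```text
time_s: 3.3
ee_pos: [0.4371, -0.2056, 0.0098]
eef_rot: [-3.141, 0.0, 2.706]
force: [-1.7, -1.6, 5.8]
grip_width: 0.0499
grip_force: 54.6
```

>>> send_rows:
  targets:
    - {"x":0,"y":0,"z":0.1,"spin":0,"claw":40}
    - {"x":0,"y":0,"z":0.05,"spin":0,"claw":40}
    - {"x":-0.05,"y":0.18,"z":0,"spin":0.0462,"claw":40}
    - {"x":-0.05,"y":0.18,"z":0,"spin":0.0462,"claw":40}
    - {"x":-0.05,"y":0.18,"z":0,"spin":0.0462,"claw":40}
    - {"x":-0.05,"y":0.18,"z":0,"spin":0.0462,"claw":40}
    - {"x":-0.05,"y":0.18,"z":0,"spin":0.0462,"claw":40}
    - {"x":-0.05,"y":0.18,"z":0,"spin":0.0462,"claw":40}
    - {"x":0,"y":0,"z":0,"spin":0,"claw":40}
    - {"x":0,"y":0,"z":0,"spin":0,"claw":40}

```text
time_s: 4.3
ee_pos: [0.377, 0.011, 0.0395]
eef_rot: [-3.142, 0.0, -3.141]
force: [0.7, -0.1, -2.9]
grip_width: 0.0499
grip_force: 54.7
```

```bash
python3 - <<'E'
from h import *
a=camera("scene");b=camera("top")
a=cv2.resize(a[60:270,150:440],None,fx=1.9,fy=1.9,interpolation=cv2.INTER_CUBIC)
b=cv2.resize(b[95:260,150:370],(551,413-213+0),interpolation=cv2.INTER_CUBIC) if 0 else cv2.resize(b[100:190,150:270],(240,180)) if 0 else cv2.resize(b[100:240,150:300],None,fx=1.65,fy=1.65,interpolation=cv2.INTER_CUBIC)
c=np.zeros((a.shape[0],800,3),np.uint8); c[:,:a.shape[1]]=a; c[:b.shape[0],a.shape[1]:a.shape[1]+b.shape[1]]=b[:, :800-a.shape[1]]
cv2.imwrite("pics/c1.png",c); print(get_obs()["ee_pos"],get_obs()["eef_rot"],get_obs()["force"])
E
```

```text
[0.37725453 0.01009008 0.03946804] [-3.14151071e+00  2.75032703e-04  3.14018060e+00] [-1.02022599 -0.29209152 -3.54037818]
```

View pics/c1.png

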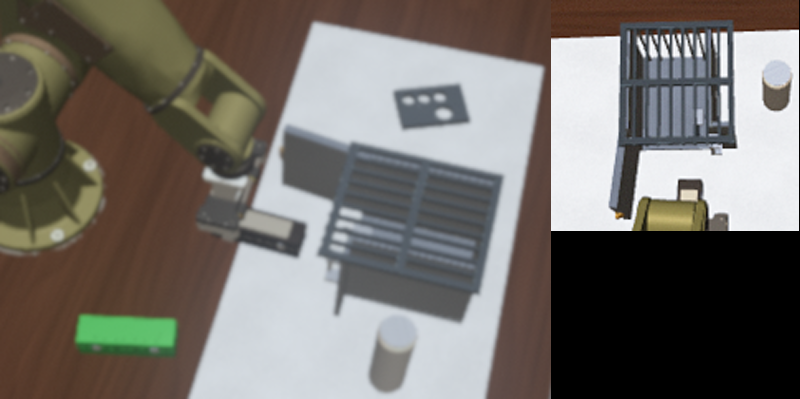

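The case is held straight and the door stays clear on the left. Next I feed its front end into the mouth.

>>> send_rows:
  targets:
    - {"x":0.115,"y":0,"z":0,"spin":0,"claw":40}
    - {"x":0.115,"y":0,"z":0,"spin":0,"claw":40}
    - {"x":0.115,"y":0,"z":0,"spin":0,"claw":40}
    - {"x":0.115,"y":0,"z":0,"spin":0,"claw":40}
    - {"x":0.115,"y":0,"z":0,"spin":0,"claw":40}
    - {"x":0,"y":0,"z":-0.05,"spin":0,"claw":40}
    - {"x":0,"y":0,"z":-0.04,"spin":0,"claw":40}
    - {"x":0,"y":0,"z":0,"spin":0,"claw":40}
    - {"x":0,"y":0,"z":0,"spin":0,"claw":40}

```text
time_s: 5.3
ee_pos: [0.4913, 0.0103, 0.0212]
eef_rot: [3.142, -0.001, 3.141]
force: [0.0, 0.2, -2.9]
grip_width: 0.0494
grip_force: 54.7
```

>>> send_rows:
  targets:
    - {"x":0,"y":0,"z":0,"spin":0,"claw":56}
    - {"x":0,"y":0,"z":0,"spin":0,"claw":70}
    - {"x":0,"y":0,"z":0,"spin":0,"claw":70}
    - {"x":0,"y":0,"z":0.2,"spin":0,"claw":70}
    - {"x":0,"y":0,"z":0.2,"spin":0,"claw":80}
    - {"x":-0.1,"y":0,"z":0.1,"spin":0,"claw":94}
    - {"x":-0.146,"y":-0.157,"z":0,"spin":0.0185,"claw":94}
    - {"x":-0.146,"y":-0.157,"z":0,"spin":0.0185,"claw":94}
    - {"x":-0.146,"y":-0.157,"z":0,"spin":0.0185,"claw":94}
    - {"x":-0.146,"y":-0.157,"z":0,"spin":0.0185,"claw":94}
    - {"x":-0.146,"y":-0.157,"z":0,"spin":0.0185,"claw":94}
    - {"x":-0.146,"y":-0.157,"z":0,"spin":0.0185,"claw":94}
    - {"x":-0.146,"y":-0.157,"z":0,"spin":0.0185,"claw":94}
    - {"x":-0.19,"y":-0.157,"z":0,"spin":0.0185,"claw":94}
    - {"x":0,"y":0,"z":0,"spin":0,"claw":94}
    - {"x":0,"y":0,"z":0,"spin":0,"claw":94}

```text
time_s: 6.9
ee_pos: [0.2515, -0.2197, 0.1203]
eef_rot: [-3.121, -0.029, -2.938]
force: [0.6, 0.3, 0.7]
grip_width: 0.0937
grip_force: 0.0
```

```bash
python3 - <<'E'
from h import *
a=camera("scene");b=camera("top");cv2.imwrite("pics/s2.png",a);cv2.imwrite("pics/t2.png",b)
a=cv2.resize(a[110:300,180:420],(480,380),interpolation=cv2.INTER_CUBIC)
b=cv2.resize(b[100:290,170:330],(320,380),interpolation=cv2.INTER_CUBIC)
cv2.imwrite("pics/c2.png",np.hstack([a,b]))
o=get_obs();print(o["ee_pos"],o["eef_rot"],o["qpos"])
E
```

```text
[ 0.25180499 -0.21944607  0.12017489] [-3.12133789 -0.02983792 -2.93608116] [-0.79730326 -0.09142672  2.16909572 -0.04124902  1.06325625 -2.55387494]
```

View pics/c2.png

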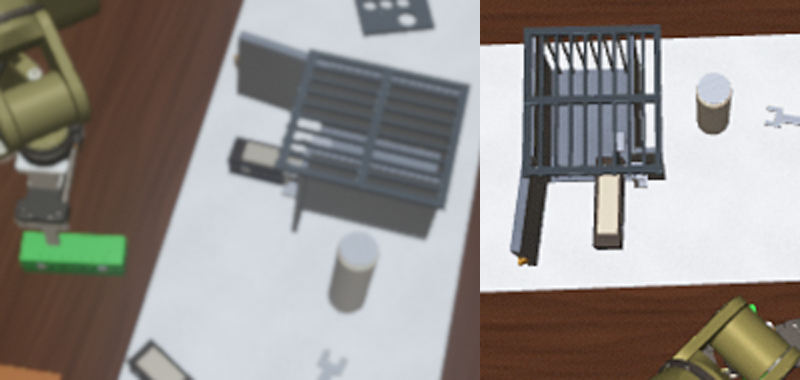

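The last joint reached its end stop there, so I turn the wrist back half a turn, which gives the same grasp. The picture shows the case partly in the mouth: crop right (608,210), lying straight. The door is untouched.

>>> send_rows:
  targets:
    - {"x":0,"y":0,"z":0,"spin":-0.09,"claw":94}
    - {"x":0,"y":0,"z":0,"spin":-0.09,"claw":94}
    - {"x":0,"y":0,"z":0,"spin":-0.09,"claw":94}
    - {"x":0,"y":0,"z":0,"spin":-0.09,"claw":94}
    - {"x":0,"y":0,"z":0,"spin":-0.09,"claw":94}
    - {"x":0,"y":0,"z":0,"spin":-0.09,"claw":94}
    - {"x":0,"y":0,"z":0,"spin":-0.09,"claw":94}
    - {"x":0,"y":0,"z":0,"spin":-0.09,"claw":94}
    - {"x":0,"y":0,"z":0,"spin":-0.09,"claw":94}
    - {"x":0,"y":0,"z":0,"spin":-0.09,"claw":94}
    - {"x":0,"y":0,"z":0,"spin":-0.09,"claw":94}
    - {"x":0,"y":0,"z":0,"spin":-0.09,"claw":94}
    - {"x":0,"y":0,"z":0,"spin":-0.09,"claw":94}
    - {"x":0,"y":0,"z":0,"spin":-0.09,"claw":94}
    - {"x":0,"y":0,"z":0,"spin":-0.09,"claw":94}
    - {"x":0,"y":0,"z":0,"spin":-0.09,"claw":94}
    - {"x":0,"y":0,"z":0,"spin":-0.09,"claw":94}
    - {"x":0,"y":0,"z":0,"spin":-0.09,"claw":94}
    - {"x":0,"y":0,"z":0,"spin":-0.09,"claw":94}
    - {"x":0,"y":0,"z":0,"spin":-0.09,"claw":94}

```text
time_s: 9.0
ee_pos: [0.2518, -0.2194, 0.1201]
eef_rot: [-3.121, -0.031, 0.514]
force: [-0.4, -0.7, 0.5]
grip_width: 0.0939
grip_force: 0.0
```

```bash
python3 - <<'E'
from h import *
o=get_obs();print(o["ee_pos"],o["eef_rot"],o["qpos"])
im=cv2.imread("pics/t2.png");h=cv2.cvtColor(im,cv2.COLOR_BGR2HSV)
roi=np.zeros(h.shape[:2],np.uint8);roi[188:230,220:250]=255
print(rect("top",cv2.inRange(h,(8,22,90),(35,130,255))&roi,.05),rect("top",cv2.inRange(h,(0,0,0),(180,255,90))&roi,.05))
im=cv2.imread("pics/s2.png");h=cv2.cvtColor(im,cv2.COLOR_BGR2HSV)
print(rect("scene",cv2.inRange(h,(50,120,90),(75,255,255)),.045))
im=cv2.imread("pics/scene0.png");h=cv2.cvtColor(im,cv2.COLOR_BGR2HSV)
print(rect("scene",cv2.inRange(h,(50,120,90),(75,255,255)),.045))
E
```

```text
[ 0.25180123 -0.21936543  0.12006699] [-3.12088914 -0.03135274  0.51429608] [-0.85494446 -0.08641084  2.16491986  0.03958018  1.07742819  0.18223427]
[(array([526.,  12.]), array([104.,  38.]), 0.0)] [(array([513.,  10.]), array([127.,  49.]), -0.0)]
[(array([ 475., -728.]), array([90., 10.]), 34.4), (array([ 420., -731.]), array([59., 36.]), 37.2), (array([ 272., -245.]), array([160.,  60.]), 13.2)]
[(array([ 473., -729.]), array([92., 10.]), 34.4), (array([ 415., -720.]), array([81., 34.]), 63.5), (array([ 272., -245.]), array([162.,  60.]), 12.7)]
```

>>> send_rows:
  targets:
    - {"x":-0.055,"y":-0.062,"z":0,"spin":-0.09,"claw":94}
    - {"x":-0.055,"y":-0.062,"z":0,"spin":-0.09,"claw":94}
    - {"x":0,"y":0,"z":0,"spin":0,"claw":94}
    - {"x":0,"y":0,"z":-0.15,"spin":0,"claw":94}
    - {"x":0,"y":0,"z":-0.15,"spin":0,"claw":94}
    - {"x":0,"y":0,"z":-0.15,"spin":0,"claw":94}
    - {"x":0,"y":0,"z":-0.09,"spin":0,"claw":94}
    - {"x":0,"y":0,"z":0,"spin":0,"claw":94}
    - {"x":0,"y":0,"z":0,"spin":0,"claw":40}
    - {"x":0,"y":0,"z":0,"spin":0,"claw":40}
    - {"x":0,"y":0,"z":0,"spin":0,"claw":40}
    - {"x":0,"y":0,"z":0,"spin":0,"claw":40}
    - {"x":0,"y":0,"z":0,"spin":0,"claw":40}
    - {"x":0,"y":0,"z":0,"spin":0,"claw":40}
    - {"x":0,"y":0,"z":0,"spin":0,"claw":40}
    - {"x":0,"y":0,"z":0,"spin":0,"claw":40}

```text
time_s: 10.6
ee_pos: [0.229, -0.2449, 0.0123]
eef_rot: [-3.121, -0.031, 0.235]
force: [-2.2, 1.8, 5.8]
grip_width: 0.0499
grip_force: 54.9
```

```bash
python3 - <<'E'
from h import *
o=get_obs();print(o["ee_pos"],o["eef_rot"],o["qpos"],o["force"])
E
```

```text
[ 0.22896096 -0.2448628   0.01226458] [-3.12119595 -0.03067343  0.23539949] [-0.95764988  0.14798914  2.25361917  0.05296671  0.74833744  0.33846427] [-2.22437129  1.77390786  5.78333953]
```

>>> send_rows:
  targets:
    - {"x":0,"y":0,"z":0.15,"spin":0,"claw":40}
    - {"x":0.12,"y":0.04,"z":0,"spin":0,"claw":40}
    - {"x":0.12,"y":0.12,"z":0,"spin":-0.025,"claw":40}
    - {"x":0.07,"y":0.18,"z":0,"spin":-0.025,"claw":40}
    - {"x":0.05,"y":0.18,"z":0,"spin":-0.025,"claw":40}
    - {"x":0.02,"y":0.19,"z":0,"spin":-0.025,"claw":40}
    - {"x":0,"y":0.19,"z":0,"spin":-0.025,"claw":40}
    - {"x":0,"y":0.19,"z":0,"spin":-0.025,"claw":40}
    - {"x":0,"y":0.19,"z":0,"spin":0,"claw":40}
    - {"x":0,"y":0,"z":0,"spin":0,"claw":40}
    - {"x":0,"y":0,"z":0,"spin":0,"claw":40}

```text
time_s: 11.7
ee_pos: [0.3047, 0.0117, 0.0419]
eef_rot: [-3.121, -0.03, 0.002]
force: [1.4, -0.5, -3.7]
grip_width: 0.0498
grip_force: 54.9
```

```bash
python3 - <<'E'
from h import *
b=camera("top");a=camera("scene");cv2.imwrite("pics/t3.png",b)
a=cv2.resize(a[90:280,180:420],(480,380),interpolation=cv2.INTER_CUBIC)
b=cv2.resize(b[100:290,160:320],(320,380),interpolation=cv2.INTER_CUBIC)
cv2.imwrite("pics/c3.png",np.hstack([a,b]))
o=get_obs();print(o["ee_pos"],o["eef_rot"],o["qpos"],o["force"])
E
```

```text
[0.30488166 0.01061447 0.04195244] [-3.12117777e+00 -3.03216258e-02 -1.17558295e-03] [-0.10647791 -0.01734243  2.3313878   0.03275205  0.79980686  1.44268612] [ 0.99141218 -0.72711899 -3.58544916]
```

View pics/c3.png

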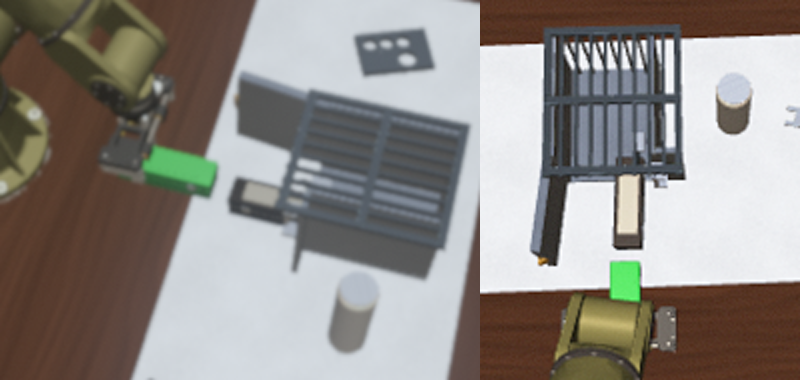

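The green box is in line behind the case: crop right, box front at (625,262) and case end at (628,247). I lower it slightly and push the case in.

>>> send_rows:
  targets:
    - {"x":0,"y":0,"z":-0.08,"spin":0,"claw":40}
    - {"x":0.07,"y":0,"z":0,"spin":0,"claw":40}
    - {"x":0.07,"y":0,"z":0,"spin":0,"claw":40}
    - {"x":0.07,"y":0,"z":0,"spin":0,"claw":40}
    - {"x":0.07,"y":0,"z":0,"spin":0,"claw":40}
    - {"x":0.07,"y":0,"z":0,"spin":0,"claw":40}
    - {"x":0.07,"y":0,"z":0,"spin":0,"claw":40}
    - {"x":0.07,"y":0,"z":0,"spin":0,"claw":40}
    - {"x":0,"y":0,"z":0,"spin":0,"claw":40}

```text
time_s: 12.7
ee_pos: [0.404, 0.0098, 0.0259]
eef_rot: [-3.121, -0.031, -0.003]
force: [-0.9, -1.4, -3.4]
grip_width: 0.0495
grip_force: 54.9
```

>>> send_rows:
  targets:
    - {"x":0.06,"y":0,"z":0,"spin":0,"claw":40}
    - {"x":0.06,"y":0,"z":0,"spin":0,"claw":40}
    - {"x":0.06,"y":0,"z":0,"spin":0,"claw":40}
    - {"x":0.06,"y":0,"z":0,"spin":0,"claw":40}
    - {"x":0.06,"y":0,"z":0,"spin":0,"claw":40}
    - {"x":0.05,"y":0,"z":0,"spin":0,"claw":40}
    - {"x":0.05,"y":0,"z":0,"spin":0,"claw":40}
    - {"x":0,"y":0,"z":0,"spin":0,"claw":40}
    - {"x":0,"y":0,"z":0,"spin":0,"claw":40}

```text
time_s: 13.6
ee_pos: [0.4827, 0.011, 0.0259]
eef_rot: [-3.121, -0.03, -0.001]
force: [-0.5, 0.7, -3.9]
grip_width: 0.0496
grip_force: 54.9
```

```bash
python3 - <<'E'
from h import *
b=camera("top");a=camera("scene");cv2.imwrite("pics/t4.png",b)
a=cv2.resize(a[100:260,220:420],(400,320),interpolation=cv2.INTER_CUBIC)
b=cv2.resize(b[100:260,170:290],(400,533),interpolation=cv2.INTER_CUBIC)
c=np.zeros((533,800,3),np.uint8);c[:320,:400]=a;c[:,400:]=b
cv2.imwrite("pics/c4.png",c)
o=get_obs();print(o["ee_pos"],o["eef_rot"],o["force"])
E
```

```text
[0.48259115 0.01116149 0.02603467] [-3.12111619e+00 -3.05177198e-02 -4.77795730e-04] [-0.42344169 -0.58442705 -3.60797396]
```

View pics/c4.png

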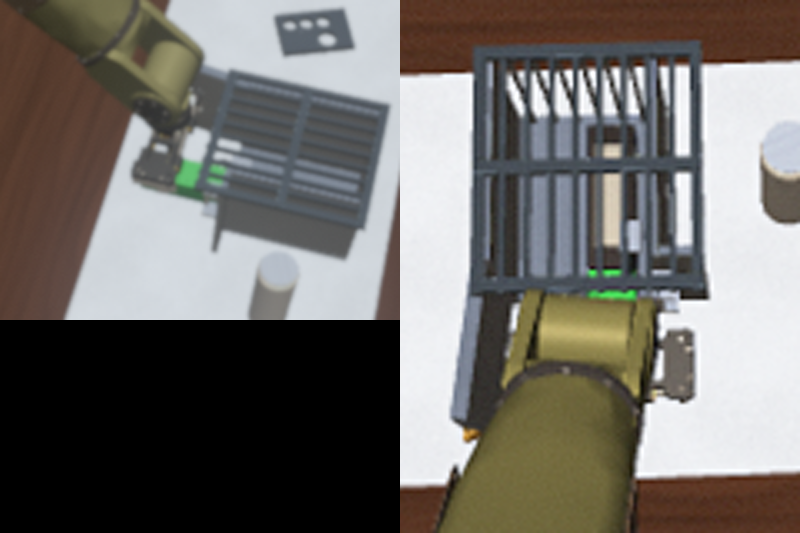

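```bash
python3 - <<'E'
from h import *
T=lambda p:np.array([(170+(x-400)*.3,100+y*.3) for x,y in p])
print("case rear/front top",ray("top",T([(610,268),(610,127)]),.053),"floor back",ray("top",T([(560,118)]),.008))
print("door: outer top edge, free corner", ray("top",T([(470,300),(452,418),(480,300),(465,418)]),.168))
print("keeper bracket",ray("top",T([(672,300),(675,310)]),.124))
E
```

```text
case rear/front top [[0.60395491 0.01308532]
 [0.75975964 0.01353187]] floor back [[0.78840675 0.0735233 ]]
door: outer top edge, free corner [[0.54243177 0.13592242]
 [0.42710871 0.15069549]
 [0.54225924 0.12625517]
 [0.42689492 0.1383155 ]]
keeper bracket [[ 0.55015317 -0.05634939]
 [ 0.53986609 -0.05928102]]
```

The case is fully inside: its rear is at x 0.604, about 24 mm behind the mouth, with free space behind it. The door is at about 1.69 rad. Next I back out, go over the door to its outer side, and sweep it shut with the green box's nose.

>>> send_rows:
  targets:
    - {"x":-0.155,"y":0,"z":0,"spin":0,"claw":40}
    - {"x":-0.155,"y":0,"z":0,"spin":0,"claw":40}
    - {"x":-0.155,"y":0,"z":0,"spin":0,"claw":40}
    - {"x":0,"y":0,"z":0,"spin":0,"claw":40}
    - {"x":0,"y":0,"z":0.23,"spin":0,"claw":40}
    - {"x":0,"y":0,"z":0.23,"spin":0,"claw":40}
    - {"x":0,"y":0,"z":0.23,"spin":0,"claw":40}
    - {"x":0,"y":0,"z":0.23,"spin":0,"claw":40}
    - {"x":0,"y":0,"z":0,"spin":0,"claw":40}
    - {"x":-0.03,"y":0.22,"z":0,"spin":0,"claw":40}
    - {"x":-0.03,"y":0.22,"z":0,"spin":0,"claw":40}
    - {"x":-0.03,"y":0.22,"z":0,"spin":0,"claw":40}
    - {"x":-0.03,"y":0.22,"z":0,"spin":0,"claw":40}
    - {"x":-0.03,"y":0.22,"z":0,"spin":0,"claw":40}
    - {"x":0,"y":0,"z":0,"spin":0,"claw":40}
    - {"x":0,"y":0,"z":-0.22,"spin":0,"claw":40}
    - {"x":0,"y":0,"z":-0.22,"spin":0,"claw":40}
    - {"x":0,"y":0,"z":-0.22,"spin":0,"claw":40}
    - {"x":0,"y":0,"z":0,"spin":0,"claw":40}

```text
time_s: 15.6
ee_pos: [0.357, 0.2291, 0.0732]
eef_rot: [-3.126, -0.022, -0.001]
force: [0.2, -0.1, -3.2]
grip_width: 0.0496
grip_force: 55.0
```

>>> send_rows:
  targets:
    - {"x":-0.005,"y":-0.11,"z":0,"spin":0,"claw":40}
    - {"x":-0.005,"y":-0.11,"z":0,"spin":0,"claw":40}
    - {"x":-0.008,"y":-0.095,"z":0,"spin":0,"claw":40}
    - {"x":-0.008,"y":-0.095,"z":0,"spin":0,"claw":40}
    - {"x":-0.008,"y":-0.095,"z":0,"spin":0,"claw":40}
    - {"x":0.022,"y":-0.08,"z":0,"spin":0,"claw":40}
    - {"x":0.022,"y":-0.08,"z":0,"spin":0,"claw":40}
    - {"x":0.045,"y":-0.07,"z":0,"spin":0,"claw":40}
    - {"x":0.045,"y":-0.07,"z":0,"spin":0,"claw":40}
    - {"x":0.064,"y":-0.052,"z":0,"spin":0,"claw":40}
    - {"x":0.064,"y":-0.052,"z":0,"spin":0,"claw":40}
    - {"x":0.04,"y":-0.035,"z":0,"spin":0,"claw":40}
    - {"x":0,"y":0,"z":0,"spin":0,"claw":40}

```text
time_s: 16.9
ee_pos: [0.4146, 0.0417, 0.0782]
eef_rot: [-3.121, -0.031, -0.002]
force: [-0.1, 0.7, -4.5]
grip_width: 0.0497
grip_force: 55.0
```

```bash
python3 - <<'E'
from h import *
b=camera("top");a=camera("scene")
a=cv2.resize(a[100:260,220:420],(400,320),interpolation=cv2.INTER_CUBIC)
b=cv2.resize(b[100:260,170:290],(400,533),interpolation=cv2.INTER_CUBIC)
c=np.zeros((533,800,3),np.uint8);c[:320,:400]=a;c[:,400:]=b
cv2.imwrite("pics/c5.png",c)
o=get_obs();print(o["ee_pos"],o["eef_rot"],o["force"])
E
```

```text
[0.41339773 0.0424822  0.07792375] [-3.12109779e+00 -3.00663685e-02 -7.48716125e-04] [-0.72352283 -0.2870742  -4.10496452]
```

View pics/c5.png

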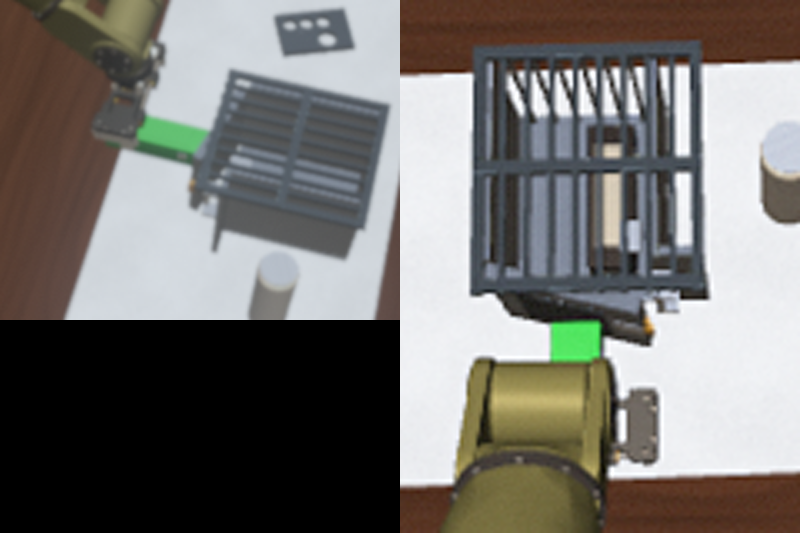

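The door is nearly shut, with its free edge at crop (650,335) and the green nose on its outer face. Now a slow straight push.

>>> send_rows:
  targets:
    - {"x":0.02,"y":-0.01,"z":0,"spin":0,"claw":40}
    - {"x":0.02,"y":-0.01,"z":0,"spin":0,"claw":40}
    - {"x":0.02,"y":-0.01,"z":0,"spin":0,"claw":40}
    - {"x":0.015,"y":0,"z":0,"spin":0,"claw":40}
    - {"x":0.01,"y":0,"z":0,"spin":0,"claw":40}
    - {"x":0.01,"y":0,"z":0,"spin":0,"claw":40}
    - {"x":0,"y":0,"z":0,"spin":0,"claw":40}

```text
time_s: 17.7
ee_pos: [0.4324, 0.0364, 0.0779]
eef_rot: [-3.121, -0.03, -0.001]
force: [-1.8, -1.0, -2.9]
grip_width: 0.0497
grip_force: 55.0
```

>>> send_rows:
  targets:
    - {"x":0.01,"y":0,"z":0,"spin":0,"claw":40}
    - {"x":0.01,"y":0,"z":0,"spin":0,"claw":40}
    - {"x":0.01,"y":0,"z":0,"spin":0,"claw":40}
    - {"x":0,"y":0,"z":0,"spin":0,"claw":40}

```text
time_s: 18.1
ee_pos: [0.4371, 0.0365, 0.0776]
eef_rot: [-3.121, -0.027, -0.001]
force: [-12.0, 0.4, -0.6]
grip_width: 0.0499
grip_force: 55.0
```

>>> send_rows:
  targets:
    - {"x":0.01,"y":0,"z":0,"spin":0,"claw":40}
    - {"x":0.01,"y":0,"z":0,"spin":0,"claw":40}
    - {"x":0,"y":0,"z":0,"spin":0,"claw":40}

```text
time_s: 18.4
ee_pos: [0.4427, 0.0364, 0.0781]
eef_rot: [-3.121, -0.031, -0.001]
force: [-1.0, -0.4, -5.2]
grip_width: 0.0498
grip_force: 55.0
```

>>> send_rows:
  targets:
    - {"x":0.01,"y":0,"z":0,"spin":0,"claw":40}
    - {"x":0.01,"y":0,"z":0,"spin":0,"claw":40}
    - {"x":0,"y":0,"z":0,"spin":0,"claw":40}

```text
time_s: 18.7
ee_pos: [0.4451, 0.0362, 0.0775]
eef_rot: [-3.121, -0.027, -0.0]
force: [-14.8, -3.2, 1.2]
grip_width: 0.0494
grip_force: 55.0
```

>>> send_rows:
  targets:
    - {"x":0.01,"y":0,"z":0,"spin":0,"claw":40}
    - {"x":0,"y":0,"z":0,"spin":0,"claw":40}
    - {"x":0,"y":0,"z":0,"spin":0,"claw":40}

```text
time_s: 19.0
ee_pos: [0.4458, 0.0362, 0.077]
eef_rot: [-3.122, -0.024, -0.0]
force: [-20.8, -3.9, 0.2]
grip_width: 0.0499
grip_force: 55.0
```

The force dropped after the 12 N peak, then rose hard at the stop. I back off and check that the door stays shut.

>>> send_rows:
  targets:
    - {"x":-0.03,"y":0,"z":0,"spin":0,"claw":40}
    - {"x":-0.11,"y":0,"z":0,"spin":0,"claw":40}
    - {"x":-0.15,"y":0,"z":0,"spin":0,"claw":40}
    - {"x":-0.15,"y":0,"z":0,"spin":0,"claw":40}
    - {"x":-0.15,"y":-0.1,"z":0,"spin":0,"claw":40}
    - {"x":-0.05,"y":-0.18,"z":0,"spin":0.025,"claw":40}
    - {"x":0,"y":-0.19,"z":0,"spin":0.025,"claw":40}
    - {"x":0,"y":-0.19,"z":0,"spin":0.025,"claw":40}
    - {"x":0,"y":-0.19,"z":0,"spin":0.025,"claw":40}
    - {"x":-0.05,"y":-0.19,"z":0,"spin":0.025,"claw":40}
    - {"x":-0.1,"y":-0.18,"z":0,"spin":0.025,"claw":40}
    - {"x":-0.15,"y":-0.15,"z":0,"spin":0,"claw":40}
    - {"x":-0.16,"y":-0.13,"z":0,"spin":0,"claw":40}
    - {"x":0,"y":0,"z":0,"spin":0,"claw":40}

```text
time_s: 20.4
ee_pos: [0.2262, -0.2664, 0.0784]
eef_rot: [-3.123, -0.031, 0.23]
force: [0.5, 0.3, -3.8]
grip_width: 0.0499
grip_force: 55.0
```

```bash
python3 - <<'E'
from h import *
b=camera("top");a=camera("scene")
a=cv2.resize(a[100:330,180:420],(480,460),interpolation=cv2.INTER_CUBIC)
b=cv2.resize(b[100:260,175:285],(320,465),interpolation=cv2.INTER_CUBIC)[:460]
cv2.imwrite("pics/c6.png",np.hstack([a,b]))
o=get_obs();print(o["ee_pos"],o["eef_rot"],o["qpos"])
E
```

```text
[ 0.22837241 -0.26429405  0.07829666] [-3.12225583 -0.03122163  0.23269104] [-0.99119248  0.02501156  2.17527382  0.04420119  0.94934708  0.32072912]
```

View pics/c6.png

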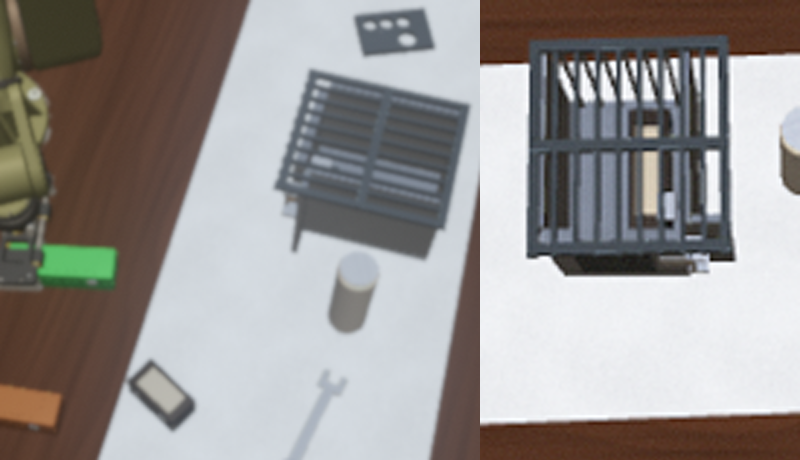

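The door's outer lower edge runs level in the top crop, from (570,275) to (690,272), so it stays shut. The case is inside. I set the green box back where it was and measure the door edge.

>>> send_rows:
  targets:
    - {"x":0.005,"y":0.1,"z":0,"spin":0,"claw":40}
    - {"x":0,"y":0,"z":-0.15,"spin":0,"claw":40}
    - {"x":0,"y":0,"z":-0.1,"spin":0,"claw":40}
    - {"x":0,"y":0,"z":-0.06,"spin":0,"claw":40}
    - {"x":0,"y":0,"z":-0.01,"spin":0,"claw":40}
    - {"x":0,"y":0,"z":0,"spin":0,"claw":40}
    - {"x":0,"y":0,"z":0,"spin":0,"claw":60}
    - {"x":0,"y":0,"z":0,"spin":0,"claw":80}
    - {"x":0,"y":0,"z":0,"spin":0,"claw":80}
    - {"x":0,"y":0,"z":0.15,"spin":0,"claw":80}
    - {"x":0,"y":0,"z":0.2,"spin":0,"claw":80}
    - {"x":0,"y":0,"z":0.2,"spin":0,"claw":80}
    - {"x":0,"y":0,"z":0.2,"spin":0,"claw":80}
    - {"x":0,"y":0,"z":0,"spin":0,"claw":80}
    - {"x":0,"y":0,"z":0,"spin":0,"claw":80}

```text
time_s: 22.0
ee_pos: [0.2297, -0.2438, 0.1644]
eef_rot: [-3.123, -0.032, 0.235]
force: [0.7, -0.4, -0.7]
grip_width: 0.0802
grip_force: 0.0
```

```bash
python3 - <<'E'
from h import *
b=camera("top");cv2.imwrite("pics/t7.png",b)
a=cv2.resize(b[165:205,180:270],(800,356),interpolation=cv2.INTER_CUBIC)
cv2.imwrite("pics/c7.png",a)
g=cv2.cvtColor(b,cv2.COLOR_BGR2GRAY).astype(float)
# lower dark->white edge of the door per column (subpixel at half level)
P=[]
for u in range(208,238):
    col=g[185:203,u]; k=np.where((col[:-1]<150)&(col[1:]>=150))[0]
    if len(k): k=k[-1]; P.append((u,185+k+(150-col[k])/(col[k+1]-col[k])))
w=ray("top",P,.012); print(np.round(w*1000)[::4].tolist()); c=np.polyfit(w[:,1],w[:,0],1); print("door tilt rad",c[0])
o=get_obs();print(o["ee_pos"],o["force"],o["qpos"])
h=cv2.cvtColor(b,cv2.COLOR_BGR2HSV);print(rect("top",cv2.inRange(h,(50,140,170),(75,255,255)),.045))
E
```

```text
[[565.0, 107.0], [565.0, 92.0], [565.0, 78.0], [564.0, 64.0], [564.0, 49.0], [564.0, 35.0], [564.0, 21.0], [563.0, 7.0]]
door tilt rad 0.017815329912659206
[ 0.22939341 -0.24340906  0.16354155] [-0.18739534  0.00718729 -0.58858575] [-0.95411912 -0.15598496  2.11250497  0.03884803  1.19307087  0.36689162]
[(array([ 316., -221.]), array([60., 49.]), 13.7), (array([ 460., -700.]), array([158.,  47.]), 35.8)]
```

View pics/c7.png

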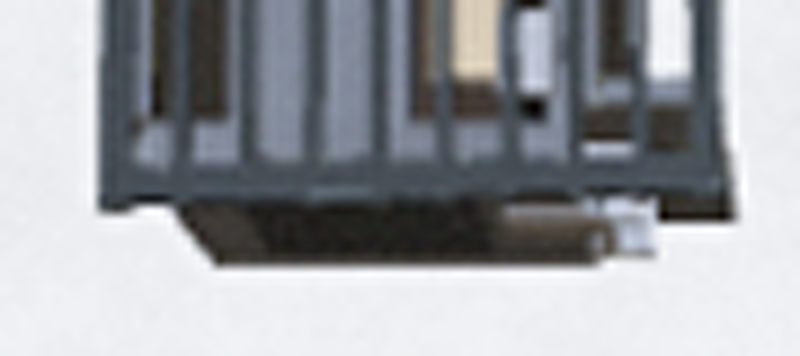

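The door sits within about 0.02 rad of shut three seconds after I let go, well below the bumper's 0.11, so it is latched. The green box is back and the gripper touches nothing.

```bash
python3 -c "
from station import *
print(hand_in())"
```

```text
the job is handed in; nothing more can be done
None
```

The long black case is in the locker and the door stays shut on its own at about 0.02 rad, so I judge it latched, though I couldn't see the tongue itself; because the moves can't tilt the tool, I pushed both case and door with the green box and put it back, and the last joint once read -2.554 against its -2.55 limit, which could count against the range rule.

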